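# Release the finished key from the left-hand-threaded clamp of the key machine

## Robot

A 6-joint arm with a two-finger parallel gripper is mounted at the origin on the work surface. World frame = base frame: x ahead of the robot, y to its left, z up, the work surface at z = 0. Lengths are in m, angles in rad, forces in N, time in s.
With the tool pointing down it reaches from about 0.425 to 0.95 m from the base axis. Payload 3.5 kg.
Tool frame: the origin (TCP) lies at the very end of the fingers, on their centre line; the grasp point (between the pads) lies 19 mm behind it; z points along the fingers, y is the line along which they close (so a half turn about z gives the same grasp; the last joint's range is limited). The gripper opens to 85 mm and grips with 20 to 120 N. Pads are 22 mm wide; open, the fingers measure 114 mm over their backs; the gripper's body (76 mm by 85 mm) begins 54 mm behind the grasp point. The pads swing forward as they close: fully open they stand 13 mm farther back than shut.
Start: joints at [-0.15, 0.286, 1.577, -0, 1.279, -0.15], TCP at [0.675, 0, 0.231] pointing down, gripper open.
Joint ranges: [-2.77, 2.77], [-0.9, 2.22], [0.21, 2.48], [-1.53, 4.67], [0.24, 2.81], [-2.84, 2.84]. Speed limits (rad/s): [2.79, 2.79, 3.14, 3.14, 3.14, 3.14].

## Interface

Orientations are given as a unit quaternion [x, y, z, w].
In Python, from plant import ctrl gives the robot as it stands.
- The arm moves only by the shell command python3 inch.py 'ROWS' [FORCE]. ROWS is a JSON list of rows, 1 to 10 of them, each of 7 numbers: dx, dy, dz in m, then a rotation vector rx, ry, rz in rad, then the opening from 0.0 (shut) to 1.0 (fully open); each row is the pose to reach, as a shift and turn from the pose commanded when the command began, along the tool's axes at that moment; what a row does not reach only later rows make up. A row lasts 1/8 s, in which the tool goes at most 0.0625 m and 0.188 rad, less where a joint would pass 70% of its speed; a pose out of reach is approached as far as the arm can. The fingers move at their own pace and stop on an object; FORCE is the grip in N (left out, the last holds). Time passes only in rows, so rows that do not move let the fingers close. It prints the time, the measured TCP pose, the force, the opening and the grip force at its end.
- ctrl.get_state(): the state, without advancing time (a new reading comes with each control period).
- ctrl.read_camera(name): name is "scene" or "side" or "wrist"; returns a dict with "pixels" (384x512x3 uint8, red, green, blue), "camera_matrix" (3x3 intrinsics, pixels), "xyz" and "orientation" of the camera in the world. Camera axes: x right, y down, z forward; pixel columns grow to the right and rows downward; lengths in m; the calibration is good to about 2 mm. The wrist camera is an equidistant fisheye: a pixel r from the principal point sees the ray r / f radians off the axis. A picture is of the moment at which its call begins. There is no depth.
- ctrl.sign_off(): hands the job in; it is judged then, once.
The state is a dict: "time": time; "qpos": joint angles; "dq": joint speeds; "joint_efforts": joint torques, N m; "eef_pos": TCP position; "tcp_rot": TCP orientation; "contact_force": force on the tool from outside, world axes, zero at the start; "wrist_torque": the same for the moment, N m; "opening": opening from 0.0 (shut) to 1.0 (fully open); "finger_force": force on a finger pad.
Only numpy, scipy, OpenCV 4.12 (cv2) and the standard library are available. Lean on these libraries where they do the work, as an engineer would, in place of code of your own. Each camera call takes 0.05 s, during which the arm holds its last target. There are 200 camera calls.

## Task

The brass key in the left clamp of the key-cutting machine is finished: open that clamp by backing its red knob off at least half a turn (it has a left-hand thread, so it loosens clockwise, and it rises as it opens), then draw the key out and set it down flat in the blue tray, lowering it in rather than dropping it. Leave the clamp open, leave the pattern key clamped on the right with its black knob untouched, and do not disturb the other things on the bench.

Things in the scene. Friction and masses are not known exactly. Their poses are not given: they have to be found in the camera images.
- machine: Grey key-cutting machine, fixed to the bench, 300 x 420 mm, up to 190 mm high; origin at the centre of its underside, front (-x) to the robot, y along it. Its carriage, with two clamps, is parked leaning 35 degrees (0.61 rad) to the robot and does not move: clamp screws point up and towards the robot. Cutter and motor stand behind the clamps, lower than the red knob's top plus 20 mm.
- left_knob_centre (a point): Middle of the red knob of the left (+y) clamp: round, 50 mm across, 27 mm tall. Rises with the knob but does not spin. z = screw axis, up to the knob's free end and leaning 35 degrees to the robot; y = along the carriage, to the robot's left; x = away from the robot and up. The steel upper jaw's top is 22 mm below (z = -22 mm) and rises with it. Room for fingers all round the knob.
- left_knob (a joint): Turn of the red knob, rad: 0 = tight on the key, its lower stop; starts at 0 to 0.2; grows when turned clockwise seen from its free end, which loosens it (left-hand thread). Lifts knob and upper jaw 2.55 mm per rad (16 mm a turn) to a stop at 4.6. Half a turn = 3.14. Needs 0.2 N m, stays where left. The jaw's lip hooks down before the shank: the key comes out only with the jaw up over 5 mm.
- key: Finished brass key, loose, 202 mm long, 0.14 to 0.28 kg, level in the left clamp. Origin on the axis of its 11 mm round shank; y = along it to the bow, x = the way the bit points, z = normal to its flat. Shank y = -68 to 83 mm; bit y = -59 to -37, out to x = 28, 6 mm thick; oval bow ring of 8 mm bar, y = 86 to 132, 60 mm wide. Centre of mass near y = 39. Jaws cover y = -30 to 52; bow end is free.
- key_neck (a point): Shank axis of the brass key at y = 75 mm, outside the jaws, just short of a 15 mm collar: a free place to pinch the shank across; a gripper upright or tilted like the screw clears the knob there if its 75 mm side lies along the key. Axes as key. With the clamp open the key lies loose on the lower jaw, a shoulder on its robot side, and is drawn out along its +y, clear after 110 mm.
- key_tip (a point): Shank axis of the brass key at its tip end, y = -65 mm.
- key_bow (a point): Centre of the brass key's bow ring, y = 109 mm.
- left_seat (a point): Fixed point in the left clamp where the brass key's origin lies while clamped; axes as left_knob_centre.
- tray: Blue open tray, fixed to the bench, 170 x 260 mm (x, y) outside, 162 x 252 mm inside, 28 mm high, floor 4 mm thick. Origin at the centre of its underside, z up. The key fits in it along y, bow at either end.
- pattern_key: Dark steel pattern key, same shape, clamped in the machine's right clamp, 210 mm to the right of the brass key. Leave it there.
- right_knob (a joint): Turn of the right clamp's black knob (ordinary right-hand thread), rad, 0 = tight. Leave it.
- padlock: Brass padlock lying on the bench, 62 x 110 x 30 mm. Leave it alone.
- oil_bottle: Yellow oil bottle standing on the bench, 48 mm across, 130 mm high. Leave it alone.
- screwdriver: Screwdriver with orange handle lying on the bench. Leave it alone.
- blue_padlock: Blue padlock lying on the bench beyond the tray, 62 x 110 x 30 mm. Leave it alone.
- lock_case: Steel mortise lock case with brass face plate lying on the bench, 100 x 235 x 24 mm. Leave it alone.
- brush: Flat brush lying on the bench between machine and tray. Leave it alone.

How it is judged:
By the outcome, as a careful person would: the job done as asked, in the order asked, and still so for the second after the job is handed in, with the robot touching nothing.
It also fails if it takes over 72 s, if anything falls off the work surface, if the arm or the gripper's body presses on something with over 40 N, if the wrist force passes 120 N, or if a joint passes its speed limit or range.

## Working session

There is one attempt and no reset: what is moved stays moved. The work goes in short steps, Python scripts to look and compute and a shell command to move; the robot and the scene stay as the last step left them, time stands still between calls to the robot, and variables do not carry over. Pictures are saved under pics/ and viewed, at most 10 in all, crops included, and the job is handed in when it is done.

```bash
ls; mkdir -p pics
python3 - <<'E'
from plant import ctrl
import cv2,numpy as np
for n in ["scene","side","wrist"]:
    c=ctrl.read_camera(n); cv2.imwrite(f"pics/{n}0.png",c["pixels"][:,:,::-1]); print(n,c["camera_matrix"],c["xyz"],c["orientation"])
a=[cv2.imread(f"pics/{n}0.png") for n in ["scene","side"]]
s=ctrl.get_state();print(s)
E
```

```text
inch.py
pics
plant.py
scene [[347.75874454   0.         258.17463023]
 [  0.         347.75874454 195.22382167]
 [  0.           0.           1.        ]] [ 1.064833   -0.34580754  0.81214055] [ 0.80040834  0.48130742 -0.1765243  -0.31069088]
side [[358.54756546   0.         263.53241954]
 [  0.         358.54756546 190.24387437]
 [  0.           0.           1.        ]] [0.49850789 0.79894096 0.74375696] [-0.02472977  0.89115745 -0.45294022  0.00848477]
wrist [[297.31863964   0.         258.46463627]
 [  0.         297.31863964 193.46601321]
 [  0.           0.           1.        ]] [0.67409488 0.07854274 0.37210874] [ 9.87691392e-01 -1.57411983e-04 -6.50388710e-04  1.56413767e-01]
{'time': 0.15, 'qpos': array([-1.49973550e-01,  2.86989399e-01,  1.57785123e+00, -1.68678750e-05,
        1.27859948e+00, -1.49941771e-01]), 'dq': array([ 3.21197592e-05, -3.02870038e-03, -4.81204250e-03, -1.93733575e-03,
       -4.46693499e-04, -5.48276085e-04]), 'joint_efforts': array([ 7.91554030e-04, -4.06602967e+01, -2.93140125e+01, -8.94972595e-05,
        3.96185191e-03, -2.97825103e-06]), 'eef_pos': array([6.74484523e-01, 1.21266727e-04, 2.30241086e-01]), 'tcp_rot': array([ 7.07115992e-01,  7.07096967e-01, -5.54760680e-04, -7.38633888e-04]), 'contact_force': array([-0.58763029, -0.69488764, -0.23285674]), 'wrist_torque': array([-0.04891427,  0.02478972, -0.023518  ]), 'finger_force': 0.0, 'opening': 1.0000718332746965}
```
View pics/scene0.png

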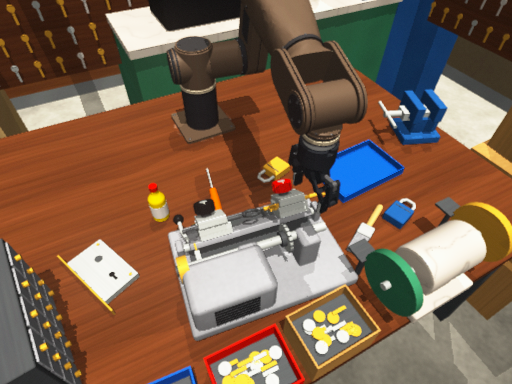

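View pics/side0.png

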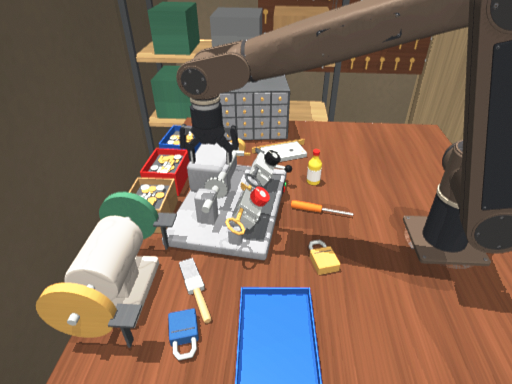

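View pics/wrist0.png

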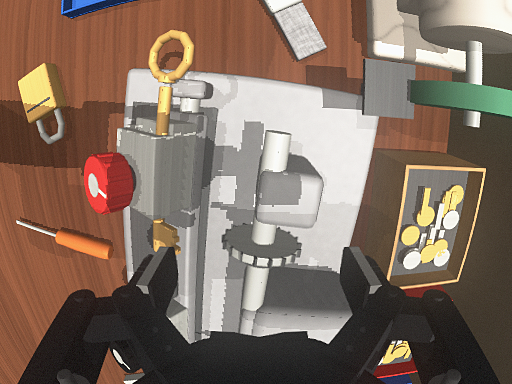

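The wrist view has the red knob at about (108,183), the bow ring at (172,55), the collar and neck near (163,110) and the bit at (165,237). In the side view the knob is at (259,196), the bow at (236,226) and the tray at the bottom, cut off at the edge. The scene view shows the knob at (283,186) and the tray partly hidden.

Create h.py:
```python
from plant import ctrl
import cv2,numpy as np
from scipy.spatial.transform import Rotation as R
def cam(n,save=None):
    c=ctrl.read_camera(n);c["n"]=n
    if save: cv2.imwrite("pics/"+save,c["pixels"][:,:,::-1])
    c["hsv"]=cv2.cvtColor(np.ascontiguousarray(c["pixels"]),cv2.COLOR_RGB2HSV)
    return c
def ray(c,p):
    K=c["camera_matrix"];u=(np.array(p,float)-[K[0,2],K[1,2]])/K[0,0]
    if c["n"]=="wrist":
        r=np.linalg.norm(u)+1e-12;d=np.r_[u/r*np.sin(r),np.cos(r)]
    else: d=np.r_[u,1]/np.linalg.norm(np.r_[u,1])
    return np.array(c["xyz"]),R.from_quat(c["orientation"]).apply(d)
def plane(c,p,z):
    o,d=ray(c,p);return o+d*(z-o[2])/d[2]
def proj(c,X):
    K=c["camera_matrix"];d=R.from_quat(c["orientation"]).inv().apply(np.array(X)-c["xyz"])
    if c["n"]=="wrist":
        t=np.arctan2(np.hypot(*d[:2]),d[2]);u=d[:2]/np.hypot(*d[:2])*t
    else:u=d[:2]/d[2]
    return u*K[0,0]+[K[0,2],K[1,2]]
def tri(*rs):
    A=np.zeros((3,3));b=np.zeros(3)
    for o,d in rs:
        P=np.eye(3)-np.outer(d,d);A+=P;b+=P@o
    X=np.linalg.solve(A,b)
    return X,[round(1000*np.linalg.norm((np.eye(3)-np.outer(d,d))@(X-o)),1) for o,d in rs]
def blobs(c,kind,box=None,amin=30):
    h=c["hsv"];H,S,V=[h[:,:,i].astype(int) for i in range(3)]
    m={"red":((H<8)|(H>172))&(S>150)&(V>60),"brass":(H>12)&(H<32)&(S>110)&(V>70),"blue":(H>100)&(H<125)&(S>150)&(V>50)}[kind].astype(np.uint8)
    if box: 
        k=np.zeros_like(m);x0,y0,x1,y1=box;k[y0:y1,x0:x1]=1;m*=k
    cs,_=cv2.findContours(m,cv2.RETR_EXTERNAL,cv2.CHAIN_APPROX_NONE)
    return sorted([q for q in cs if cv2.contourArea(q)>amin],key=cv2.contourArea,reverse=True)
def cen(q):
    M=cv2.moments(cv2.convexHull(q));return np.array([M["m10"],M["m01"]])/M["m00"]
```

Run:
```python
from h import *
np.set_printoptions(precision=4,suppress=True)
C={n:cam(n) for n in ["scene","side","wrist"]}
B={"scene":(265,170,305,200),"side":(240,180,275,212),"wrist":(75,140,145,225)}
rs=[]
for n in C:
    q=blobs(C[n],"red",B[n])[0];print(n,cen(q),cv2.boundingRect(q));rs.append(ray(C[n],cen(q)))
print("knob all",tri(*rs));k=tri(*rs[1:]);print("side+wrist",k)
# bow
w=blobs(C["wrist"],"brass",(140,20,205,84))[0];s=blobs(C["side"],"brass",(222,212,250,240))[0]
print(cv2.boundingRect(w),cv2.boundingRect(s),cv2.fitEllipse(w),cv2.fitEllipse(s))
b=tri(ray(C["wrist"],cv2.fitEllipse(w)[0]),ray(C["side"],cv2.fitEllipse(s)[0]));print("bow",b)
m=blobs(C["wrist"],"brass",(140,84,190,140));
for q in m:
  for y in range(86,138,6):
    xs=q[q[:,0,1]==y][:,0,0]
    if len(xs): print(y,xs.min(),xs.max(),plane(C["wrist"],((xs.min()+xs.max())/2,y),b[0][2]))
for n in C:
  if n!="wrist":
    for q in blobs(C[n],"blue",None,800)[:1]: print(n,cv2.approxPolyDP(cv2.convexHull(q),6,True)[:,0].tolist())
a=C["side"]["pixels"][170:250,205:305];b_=C["wrist"]["pixels"][20:270,60:220]
a=cv2.resize(a,None,fx=4,fy=4);b_=cv2.resize(b_,None,fx=2,fy=2)
o=np.zeros((500,730,3),np.uint8);o[:320,:400]=a;o[:500,405:725]=b_
cv2.imwrite("pics/c1.png",o[:,:,::-1])
```

```text
scene [281.144  185.4047] (271, 178, 21, 16)
side [259.4834 196.1554] (250, 187, 20, 19)
wrist [107.4727 181.7985] (83, 151, 50, 64)
knob all (array([0.5456, 0.0158, 0.1504]), [np.float64(0.7), np.float64(0.5), np.float64(0.9)])
side+wrist (array([0.5461, 0.0169, 0.1515]), [np.float64(0.3), np.float64(0.3)])
(148, 30, 46, 53) (225, 212, 20, 23) ((170.5919189453125, 55.863563537597656), (42.36457061767578, 54.11957550048828), 26.27465057373047) ((235.63638305664062, 223.86204528808594), (17.109933853149414, 22.067190170288086), 166.91976928710938)
bow (array([0.6022, 0.1168, 0.1354]), [np.float64(1.7), np.float64(1.7)])
92 159 170 [0.5982 0.0877 0.1354]
98 158 170 [0.5976 0.0828 0.1354]
104 158 169 [0.597  0.0779 0.1354]
110 157 169 [0.5964 0.0729 0.1354]
116 157 168 [0.5957 0.068  0.1354]
122 156 167 [0.5946 0.0631 0.1354]
128 156 167 [0.5943 0.0581 0.1354]
134 157 166 [0.5941 0.0531 0.1354]
scene [[433, 0], [456, 35], [436, 141], [402, 143], [376, 80], [399, 3]]
side [[309, 288], [321, 383], [235, 383], [241, 288]]
```

View pics/c1.png

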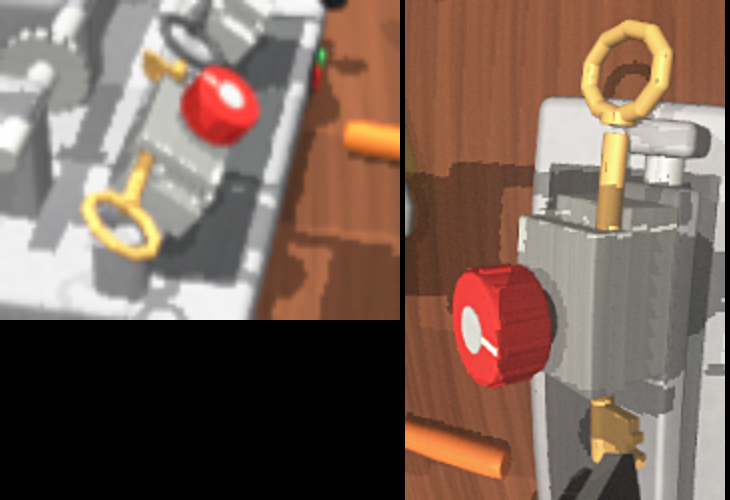

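Two views put the knob near (0.546, 0.016, 0.151), the bow at (0.602, 0.117, 0.135), and the carriage yaw at about -0.13. The crop shows the bow's flat tilted with the carriage and the bit pointing away from the robot. Next I go to a tilted hover over the knob and measure again from there.

```bash
cat >> h.py <<'E'
YAW=-0.13
def frame(yaw=None,tilt=0.611):   # carriage axes: columns x,y,z
    return (R.from_euler("z",YAW if yaw is None else yaw)*R.from_euler("y",-tilt)).as_matrix()
def toolrot(F,th=0):
    M=np.c_[F[:,1],F[:,0],-F[:,2]];return R.from_matrix(M)*R.from_euler("z",th)
def delta(p,Rt):
    s=ctrl.get_state();R0=R.from_quat(s["tcp_rot"])
    print("delta",np.round(R0.inv().apply(np.array(p)-s["eef_pos"]),4),np.round((R0.inv()*Rt).as_rotvec(),4))
E
python3 - <<'E'
from h import *
F=frame();k=np.array([.5456,.0158,.150]);
delta(k+F[:,2]*.06,toolrot(F,-1.9)); delta(k+F[:,2]*.06,toolrot(F,0))
E
```

```text
delta [ 0.0202 -0.1633  0.0318] [-0.3677 -0.5922 -1.7081]
delta [ 0.0202 -0.1633  0.0318] [-0.611  -0.0398  0.1259]
```

```bash
python3 inch.py '[[0,-0.05,-0.01,-0.15,-0.01,0.03,1],[0.01,-0.1,0,-0.3,-0.02,0.06,1],[0.02,-0.163,0.01,-0.45,-0.03,0.1,1],[0.02,-0.163,0.032,-0.611,-0.04,0.126,1],[0.02,-0.163,0.032,-0.611,-0.04,0.126,1],[0.02,-0.163,0.032,-0.611,-0.04,0.126,1],[0.02,-0.163,0.032,-0.611,-0.04,0.126,1]]'
python3 - <<'E'
from h import *
np.set_printoptions(precision=4,suppress=True)
C={n:cam(n,n+"1.png") for n in ["side","wrist","scene"]}
print(ctrl.get_state()["qpos"],ctrl.get_state()["eef_pos"])
for n in C:
  print(n,proj(C[n],[.5456,.0158,.150]),proj(C[n],[.6022,.1168,.1354]),[ (cen(q).round(1).tolist(),cv2.boundingRect(q)) for q in blobs(C[n],"red")[:3]],[ (cen(q).round(1).tolist(),cv2.boundingRect(q)) for q in blobs(C[n],"brass",None,100)[:4]])
E
```

```text
time: 1.18
eef_pos: [0.5153, 0.0192, 0.2032]
tcp_rot: [0.716, 0.629, 0.2, 0.228]
contact_force: [1.0, 0.7, -0.4]
opening: 1.002
finger_force: 0.0
[-0.1709 -0.3593  2.3458  0.0446  0.5426 -0.0716] [0.5138 0.0196 0.2011]
side [259.5913 196.4446] [234.9921 224.0902] [([167.0, 168.7], (140, 147, 49, 49)), ([259.4, 196.1], (251, 187, 18, 19))] [([254.4, 40.3], (136, 5, 200, 63)), ([75.8, 309.9], (35, 282, 81, 56)), ([324.5, 259.9], (309, 246, 32, 29)), ([155.9, 192.8], (129, 177, 49, 35))]
wrist [252.2234 208.8001] [286.4427  63.8004] [([249.6, 209.8], (213, 172, 73, 74)), ([390.6, 245.1], (361, 214, 52, 72))] [([279.3, 62.7], (244, 36, 72, 54)), ([400.7, 165.0], (383, 119, 37, 104)), ([12.7, 128.4], (0, 81, 37, 90)), ([288.8, 245.6], (271, 230, 38, 33))]
scene [281.4171 185.5045] [324.5893 190.2987] [([254.7, 360.3], (203, 323, 102, 61)), ([281.3, 185.5], (271, 178, 21, 16)), ([152.5, 186.8], (148, 182, 10, 10))] [([329.4, 331.3], (283, 284, 99, 98)), ([484.3, 229.5], (450, 201, 62, 61)), ([493.4, 291.7], (466, 259, 46, 61)), ([497.3, 144.7], (471, 107, 41, 72))]
```

View pics/wrist1.png

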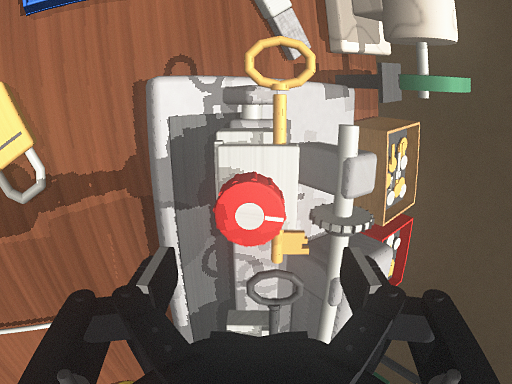

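The wrist camera now looks almost down the screw: knob disc at (250,210) with its pointer to the right, bow at (279,63), shank at about x=280, bit at (292,242). I refine the numbers using the new views.

Run:
```python
from h import *
np.set_printoptions(precision=4,suppress=True)
C={n:cam(n) for n in ["side","wrist","scene"]}
W0=dict(n="wrist",camera_matrix=C["wrist"]["camera_matrix"],xyz=[ 0.67409488,0.07854274,0.37210874],orientation=[ 9.87691392e-01,-1.57411983e-04,-6.50388710e-04,1.56413767e-01])
q=blobs(C["wrist"],"red",(200,160,300,255))[0]
K=tri(ray(C["wrist"],cen(q)),ray(C["side"],(259.4,196.1)),ray(C["scene"],(281.3,185.5)),ray(W0,(107.5,181.8)));print(K)
w=blobs(C["wrist"],"brass",(235,30,325,92))[0];s=blobs(C["side"],"brass",(215,210,247,236))[0]
e=cv2.fitEllipse(w);es=cv2.fitEllipse(s);print(e,es,cv2.boundingRect(s))
# ring in wrist0: rows 30..82 , cols 148..194
p0=(171,56)
print("w1+side",tri(ray(C["wrist"],e[0]),ray(C["side"],es[0])),"w0+w1",tri(ray(C["wrist"],e[0]),ray(W0,p0)))
b=tri(ray(C["wrist"],e[0]),ray(C["side"],es[0]),ray(W0,p0));print(b)
# shank line in wrist1, on level plane
P=[]
for y in range(98,140,4):
    m=[g for g in blobs(C["wrist"],"brass",(262,y,300,y+2),3)]
    if m: x,_,ww,_=cv2.boundingRect(m[0]);P.append(plane(C["wrist"],(x+(ww-1)/2,y+.5),b[0][2]));print(y,x,ww,P[-1])
P=np.array(P);print("yaw",-np.polyfit(P[:,1],P[:,0],1)[0])
print(proj(C["wrist"],b[0]),proj(C["side"],b[0]))
s=ctrl.get_state();print(s["eef_pos"])
F=frame();print("knob->bow in carriage",F.T@(b[0]-K[0]))
delta(K[0]+F[:,2]*.06,toolrot(F,0));delta(K[0]+F[:,2]*.06,toolrot(F,-1.9))
```

```text
(array([0.5451, 0.0158, 0.1497]), [np.float64(1.4), np.float64(1.6), np.float64(0.1), np.float64(0.9)])
((282.4176330566406, 62.41939163208008), (51.99903869628906, 71.40191650390625), 92.63911437988281) ((236.47860717773438, 223.4073486328125), (16.92034339904785, 23.55892562866211), 1.7698296308517456) (227, 210, 18, 25)
w1+side (array([0.5967, 0.1174, 0.1362]), [np.float64(2.4), np.float64(2.4)]) w0+w1 (array([0.6015, 0.1187, 0.1271]), [np.float64(0.2), np.float64(0.2)])
(array([0.5998, 0.1169, 0.1333]), [np.float64(3.2), np.float64(3.7), np.float64(3.4)])
98 277 8 [0.5908 0.0899 0.1333]
102 277 8 [0.5904 0.0867 0.1333]
106 277 8 [0.59   0.0836 0.1333]
110 277 7 [0.5891 0.0805 0.1333]
114 277 8 [0.5893 0.0772 0.1333]
118 277 8 [0.5889 0.0741 0.1333]
122 277 7 [0.588  0.071  0.1333]
126 277 7 [0.5876 0.0678 0.1333]
130 277 7 [0.5873 0.0646 0.1333]
134 277 7 [0.5869 0.0614 0.1333]
138 277 7 [0.5865 0.0582 0.1333]
yaw -0.13621692173879424
[286.0114  64.1967] [235.9545 224.7614]
[0.5126 0.0199 0.1997]
knob->bow in carriage [ 0.0244  0.1074 -0.037 ]
delta [ 0.0001 -0.0019 -0.0003] [ 0.0008  0.0003 -0.0001]
delta [ 0.0001 -0.0019 -0.0003] [ 0.0003  0.0009 -1.9001]
```

```bash
python3 inch.py '[[0,-0.001,0,0,0,-0.18,1],[0,-0.002,0,0,0,-0.36,1],[0,-0.002,0,0,0,-0.55,1],[0,-0.002,0,0,0,-0.74,1],[0,-0.002,0,0,0,-0.92,1],[0,-0.002,0,0,0,-1.1,1],[0,-0.002,0,0,0,-1.3,1],[0,-0.002,0,0,0,-1.48,1],[0,-0.002,0,0,0,-1.66,1],[0,-0.002,0,0,0,-1.88,1]]'
python3 inch.py '[[0,0,0,0,0,0,1],[0,0,0,0,0,0,1],[0,0,0,0,0,0,1]]'
python3 - <<'E'
from h import *
np.set_printoptions(precision=4,suppress=True)
w=cam("wrist","w2.png");q=blobs(w,"red")
K=np.array([.5451,.0158,.1497]);print([cen(x) for x in q[:2]],proj(w,K),ctrl.get_state()["qpos"])
F=frame();delta(K-F[:,2]*.016,toolrot(F,-1.9))
E
```

```text
time: 2.72
eef_pos: [0.5104, 0.0202, 0.1982]
tcp_rot: [-0.073, 0.951, -0.062, 0.295]
contact_force: [-0.2, 0.6, -0.3]
opening: 0.999
finger_force: 0.0
time: 3.1
eef_pos: [0.5104, 0.0202, 0.1982]
tcp_rot: [-0.069, 0.951, -0.061, 0.295]
contact_force: [0.6, 0.8, -0.3]
opening: 1.002
finger_force: 0.0
[array([260.1297, 212.1602]), array([85.5291, 35.9674])] [259.3142 213.0982] [-0.1707 -0.3649  2.355   0.0451  0.5405 -1.9184]
delta [-0.0008 -0.0001  0.0758] [-0.0004  0.0007 -0.0536]
```

View pics/w2.png

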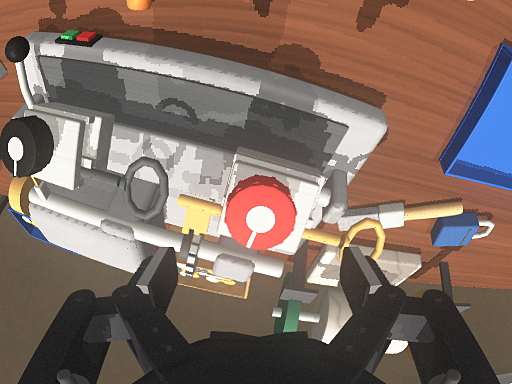

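Knob at (260,212), predicted (259,213), so the alignment is good. Lowering and gripping.

```bash
python3 inch.py '[[0,0,0.03,0,0,-0.03,1],[-0.001,0,0.055,0,0,-0.05,1],[-0.001,0,0.07,0,0,-0.05,1],[-0.001,0,0.076,0,0,-0.05,1],[-0.001,0,0.076,0,0,-0.05,1]]'
python3 inch.py '[[0,0,0,0,0,0,0.3],[0,0,0,0,0,0,0.3],[0,0,0,0,0,0,0.3],[0,0,0,0,0,0,0.3],[0,0,0,0,0,0,0.3],[0,0,0,0,0,0,0.3]]' 60
python3 - <<'E'
from h import *
F=frame();delta(np.array([.5451,.0158,.1497])-F[:,2]*.016,toolrot(F,-1.9))
s=ctrl.get_state();print(s["qpos"].round(3),s["wrist_torque"].round(2))
E
```

```text
time: 3.78
eef_pos: [0.5544, 0.0147, 0.1363]
tcp_rot: [-0.093, 0.949, -0.068, 0.293]
contact_force: [-0.1, -0.4, -1.2]
opening: 1.0
finger_force: 0.0
time: 4.53
eef_pos: [0.5541, 0.0159, 0.1375]
tcp_rot: [-0.094, 0.949, -0.067, 0.294]
contact_force: [-7.6, 6.0, 6.2]
opening: 0.565
finger_force: 60.0
delta [ 0.0007 -0.0011  0.0009] [ 0.0011  0.0012 -0.0031]
[-0.164 -0.14   2.305  0.058  0.366 -1.979] [0.61 0.49 0.21]
```

```bash
python3 inch.py '[[0,0,-0.0005,0,0,0.18,0.3],[0,0,-0.001,0,0,0.37,0.3],[0,0,-0.0014,0,0,0.55,0.3],[0,0,-0.0019,0,0,0.74,0.3],[0,0,-0.0024,0,0,0.92,0.3],[0,0,-0.0028,0,0,1.11,0.3],[0,0,-0.0033,0,0,1.3,0.3],[0,0,-0.0038,0,0,1.48,0.3],[0,0,-0.0042,0,0,1.66,0.3],[0,0,-0.0047,0,0,1.85,0.3]]'
python3 inch.py '[[0,0,0,0,0,0,0.3],[0,0,0,0,0,0,0.3]]'
python3 - <<'E'
from h import *
F=frame();delta(np.array([.5451,.0158,.1497])-F[:,2]*.016,toolrot(F,-1.9))
s=ctrl.get_state();print(s["qpos"].round(3),s["wrist_torque"].round(2),s["opening"])
E
```

```text
time: 5.78
eef_pos: [0.5506, 0.0152, 0.1407]
tcp_rot: [0.702, 0.646, 0.192, 0.23]
contact_force: [-12.4, -0.6, 9.6]
opening: 0.568
finger_force: 60.8
time: 6.02
eef_pos: [0.5506, 0.0153, 0.1407]
tcp_rot: [0.701, 0.647, 0.192, 0.23]
contact_force: [-12.0, 0.1, 9.6]
opening: 0.562
finger_force: 60.7
delta [-0.0002  0.0007  0.0055] [-1.5000e-03 -1.9000e-03 -1.8503e+00]
[-0.166 -0.155  2.31   0.055  0.379 -0.131] [-0.12  1.24 -0.39] 0.562170861274824
```

```bash
python3 inch.py '[[0,0,-0.001,0,0,0.18,0.3],[0,0,-0.0015,0,0,0.37,0.3],[0,0,-0.002,0,0,0.55,0.3],[0,0,-0.0025,0,0,0.74,0.3],[0,0,-0.003,0,0,0.92,0.3],[0,0,-0.0035,0,0,1.11,0.3],[0,0,-0.004,0,0,1.3,0.3],[0,0,-0.0045,0,0,1.48,0.3],[0,0,-0.005,0,0,1.66,0.3],[0,0,-0.0055,0,0,1.85,0.3]]'
python3 inch.py '[[0,0,0,0,0,0,0.3],[0,0,0,0,0,0,0.6],[0,0,0,0,0,0,1],[0,0,0,0,0,0,1],[0,0,0,0,0,0,1]]'
python3 - <<'E'
from h import *
F=frame();delta(np.array([.5451,.0158,.1497])-F[:,2]*.016,toolrot(F,-1.9))
s=ctrl.get_state();print(s["qpos"].round(3),s["wrist_torque"].round(2),s["opening"])
E
```

```text
time: 7.28
eef_pos: [0.5471, 0.0168, 0.1441]
tcp_rot: [0.939, -0.171, 0.299, -0.016]
contact_force: [-5.1, 6.3, 2.8]
opening: 0.571
finger_force: 61.0
time: 7.9
eef_pos: [0.5488, 0.0153, 0.1451]
tcp_rot: [0.938, -0.169, 0.301, -0.014]
contact_force: [-0.5, -0.5, -0.4]
opening: 1.0
finger_force: 0.0
delta [-0.0004  0.0001  0.0101] [-1.7000e-03 -7.0000e-04  2.5855e+00]
[-0.166 -0.168  2.313  0.054  0.386  1.717] [ 0.05  0.21 -0.09] 1.000342789075277
```

```bash
python3 inch.py '[[0,0,-0.03,0,0,0,1],[0,0,-0.07,0,0,0,1],[0,0,-0.09,0,0,-0.18,1],[0,0,-0.09,0,0,-0.36,1],[0,0,-0.09,0,0,-0.54,1],[0,0,-0.09,0,0,-0.72,1],[0,0,-0.09,0,0,-0.9,1],[0,0,-0.09,0,0,-1.08,1],[0,0,-0.09,0,0,-1.26,1],[0,0,-0.09,0,0,-1.44,1]]'
python3 inch.py '[[0,0.0,0,0,0,-0.18,1],[0,0,0,0,0,-0.36,1],[0,0,0,0,0,-0.36,1],[0,0,0,0,0,-0.36,1],[0,0,0,0,0,-0.36,1]]'
python3 - <<'E'
from h import *
np.set_printoptions(precision=4,suppress=True)
w=cam("wrist","w3.png");s=cam("side");c=cam("scene")
B=[blobs(w,"red",(180,150,330,260))[0],blobs(s,"red",(240,175,275,212))[0],blobs(c,"red",(265,165,305,200))[0]]
p=[cen(x) for x in B];print(p);K=tri(*[ray(a,b) for a,b in zip((w,s,c),p)]);print(K)
F=frame();print("rise in carriage",F.T@(K[0]-[.5451,.0158,.1497]))
cv2.imwrite("pics/w3c.png",cv2.resize(w["pixels"][30:270,180:340,::-1],None,fx=2.4,fy=2.4))
st=ctrl.get_state();print(st["eef_pos"],st["qpos"])
E
```

```text
time: 9.15
eef_pos: [0.4974, 0.0221, 0.2186]
tcp_rot: [0.816, 0.494, 0.235, 0.188]
contact_force: [0.2, -0.8, 0.5]
opening: 1.0
finger_force: 0.0
time: 9.78
eef_pos: [0.4974, 0.0222, 0.2185]
tcp_rot: [0.716, 0.629, 0.198, 0.227]
contact_force: [0.0, -0.2, -0.2]
opening: 1.001
finger_force: 0.0
[array([257.4043, 204.3209]), array([261.3942, 194.053 ]), array([281.0882, 182.32  ])]
(array([0.5401, 0.016 , 0.1573]), [np.float64(1.6), np.float64(1.2), np.float64(1.3)])
rise in carriage [ 0.0003 -0.0004  0.0091]
[0.4974 0.0222 0.2185] [-0.1715 -0.4327  2.3615  0.0417  0.6018 -0.0702]
```

View pics/w3c.png

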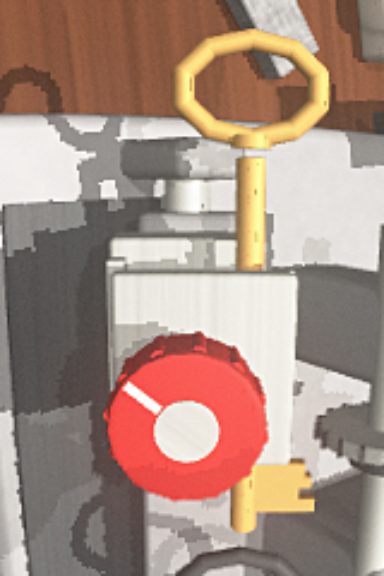

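From (185,430) the pointer now sits up and left, having started to the right. That is about 209° clockwise, and the knob rose 9 mm, so the clamp is open by about 3.6 rad. The key still lies in place. Next is a hover over the neck.

Run:
```python
from h import *
F=frame(-.132);delta(np.array([.596,.085,.127])+F[:,2]*.07,toolrot(F,0))
```

```text
delta [0.0751 0.021  0.0564] [ 0.0009 -0.0009  0.0034]
```

```bash
python3 inch.py '[[0.04,0.01,0,0,0,0,0.5],[0.075,0.021,0.02,0,0,0,0.5],[0.075,0.021,0.056,0,0,0,0.5],[0.075,0.021,0.056,0,0,0,0.5],[0.075,0.021,0.056,0,0,0,0.5],[0.075,0.021,0.056,0,0,0,0.5]]'
python3 - <<'E'
from h import *
np.set_printoptions(precision=4,suppress=True)
w=cam("wrist","w4.png");s=cam("side","side4.png")
print(ctrl.get_state()["eef_pos"],proj(w,[.596,.085,.127]),proj(w,[.6005,.1187,.127]))
for q in blobs(w,"brass",(180,60,350,300))[:3]:print(cv2.boundingRect(q),cen(q))
cv2.imwrite("pics/w4c.png",np.hstack([w["pixels"][60:384,130:400],cv2.resize(s["pixels"][170:251,200:301],(404,324))])[:,:,::-1])
E
```

```text
time: 10.68
eef_pos: [0.5561, 0.09, 0.1863]
tcp_rot: [0.716, 0.629, 0.199, 0.227]
contact_force: [-0.2, -0.4, -0.7]
opening: 0.501
finger_force: 0.0
[0.5561 0.09   0.1861] [257.4377 204.0358] [257.5683 160.4128]
(221, 130, 78, 123) [259.0277 180.7872]
```

View pics/w4c.png

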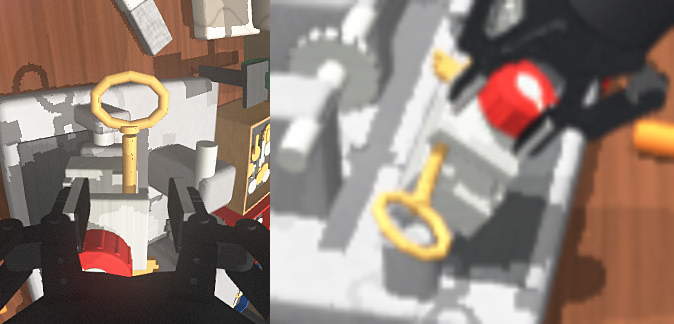

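The wrist view shows the bow ring centred at full-frame (260,160), with the shank below it between the fingers, within about 2 px of prediction. Now I fix the neck's position and height by intersecting two viewing planes of the shank.

Run:
```python
from h import *
np.set_printoptions(precision=4,suppress=True)
w=cam("wrist");K=w["camera_matrix"]
W0=dict(n="wrist",camera_matrix=K,xyz=[ 0.67409488,0.07854274,0.37210874],orientation=[ 9.87691392e-01,-1.57411983e-04,-6.50388710e-04,1.56413767e-01])
L0=[((a+b)/2,y) for y,a,b in [(92,159,170),(98,158,170),(104,158,169),(110,157,169),(116,157,168),(122,156,167),(128,156,167)]]
L4=[]
for y in range(200,248,6):
    m=blobs(w,"brass",(235,y,285,y+2),3)
    if m: x,_,ww,_=cv2.boundingRect(m[0]);L4.append((x+(ww-1)/2,y+.5));print(y,x,ww,end="; ")
def pl(c,L):
    D=np.array([ray(c,p)[1] for p in L]);n=np.linalg.svd(D)[2][2];return n,n@np.array(c["xyz"])
(n0,d0),(n4,d4)=pl(W0,L0),pl(w,L4)
u=np.cross(n0,n4);u/=np.linalg.norm(u);u*=np.sign(u[1]);print("\ndir",u)
b=tri(ray(W0,(171,56)),ray(w,(260,160)));print("bow",b)
A=np.array([n0,n4,[0,1,0]])
for y in (.07,.085,.118):print(np.linalg.solve(A,[d0,d4,y]))
# level key: neck location from bow
yaw=-.132;N=b[0]-.034*np.array([np.sin(-yaw),np.cos(yaw),0]);print("neck via bow",N,proj(w,N),proj(W0,N))
```

```text
200 253 10; 206 253 9; 212 253 10; 218 253 14; 224 253 14; 230 253 14; 236 253 13; 242 253 13; 
dir [ 0.1138  0.9913 -0.066 ]
bow (array([0.6018, 0.1186, 0.1279]), [np.float64(0.3), np.float64(0.3)])
[0.5936 0.07   0.1291]
[0.5953 0.085  0.1281]
[0.5991 0.118  0.1259]
neck via bow [0.5974 0.0849 0.1279] [259.687  203.9857] [166.6261  95.5466]
```

Run:
```python
from h import *
F=frame(-.132);delta(np.array([.597,.085,.128])-F[:,2]*.013-F[:,1]*.001,toolrot(F,0))
```

```text
delta [-0.0007  0.0003  0.0841] [ 0.003  -0.0009  0.0035]
```

```bash
python3 inch.py '[[0,0,0.03,0,0,0,0.5],[-0.001,0,0.05,0.002,0,0.003,0.5],[-0.001,0,0.065,0.002,0,0.003,0.5],[-0.001,0,0.07,0.002,0,0.003,0.5],[-0.001,0,0.075,0.002,0,0.003,0.5]]'
python3 inch.py '[[0,0,0.003,0,0,0,0.5],[0,0,0.006,0,0,0,0.5],[0,0,0.009,0,0,0,0.5],[0,0,0.009,0,0,0,0.5]]'
python3 - <<'E'
from h import *
F=frame(-.132);delta(np.array([.597,.085,.128])-F[:,2]*.013-F[:,1]*.001,toolrot(F,0))
w=cam("wrist","w5.png")
E
```

```text
time: 11.45
eef_pos: [0.5988, 0.0836, 0.1238]
tcp_rot: [0.717, 0.629, 0.198, 0.226]
contact_force: [-0.2, 0.0, 0.3]
opening: 0.502
finger_force: 0.0
time: 11.95
eef_pos: [0.6036, 0.083, 0.1157]
tcp_rot: [0.717, 0.629, 0.198, 0.226]
contact_force: [-0.0, 0.5, 1.0]
opening: 0.501
finger_force: 0.0
delta [ 0.0002  0.0015 -0.001 ] [-0.0014 -0.0008  0.0011]
```

View pics/w5.png

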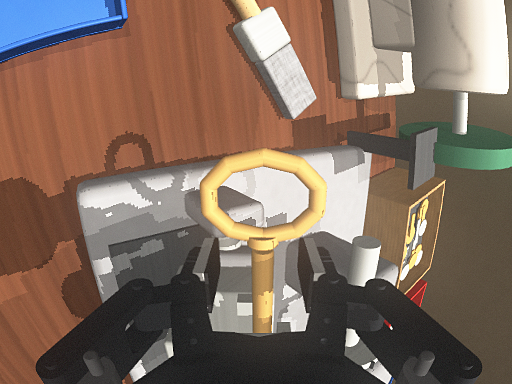

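The shank, at x≈262, is centred between the pads at 218 and 302, just below the collar. Closing.

```bash
python3 inch.py '[[0,0.001,0,0,0,0,0],[0,0.001,0,0,0,0,0],[0,0.001,0,0,0,0,0],[0,0.001,0,0,0,0,0],[0,0.001,0,0,0,0,0]]' 80
python3 - <<'E'
from h import *
F=frame(-.132);s=ctrl.get_state()
print("+y 0.14, +z",F.T@np.array([0,0,1]))
R0=R.from_quat(s["tcp_rot"]);ey=np.array([np.sin(.132),np.cos(.132),0]);print(R0.inv().apply(ey),R0.inv().apply([0,0,1]),s["qpos"].round(3))
E
```

```text
time: 12.62
eef_pos: [0.6049, 0.0829, 0.117]
tcp_rot: [0.717, 0.629, 0.199, 0.226]
contact_force: [0.4, -0.4, 2.7]
opening: 0.097
finger_force: 78.1
+y 0.14, +z [0.57368682 0.         0.81907474]
[0.99999858 0.00122018 0.00116568] [ 2.54371614e-04  5.73884255e-01 -8.18936382e-01] [ 1.000e-03  4.300e-02  2.176e+00 -2.380e-01  3.250e-01  3.340e-01]
```

```bash
python3 inch.py '[[0,0,-0.002,0,0,0,0],[0,0,-0.002,0,0,0,0],[0.01,0,-0.002,0,0,0,0],[0.02,0,-0.002,0,0,0,0],[0.03,0,-0.002,0,0,0,0],[0.03,0,-0.002,0,0,0,0]]'
python3 - <<'E'
from h import *
s=ctrl.get_state();print(s["qpos"].round(3),s["wrist_torque"].round(2))
E
```

```text
time: 13.38
eef_pos: [0.6075, 0.1134, 0.1183]
tcp_rot: [0.717, 0.629, 0.199, 0.226]
contact_force: [3.0, 1.2, 0.2]
opening: 0.099
finger_force: 78.1
[ 0.066  0.062  2.152 -0.335  0.343  0.477] [ 0.24 -0.11  0.34]
```

```bash
python3 inch.py '[[0.015,0,0,0,0,0,0],[0.03,0,0,0,0,0,0],[0.045,0,0,0,0,0,0],[0.06,0,0,0,0,0,0],[0.08,0,0,0,0,0,0],[0.1,0,-0.001,0,0,0,0],[0.12,0,-0.005,0,0,0,0],[0.13,0,-0.01,0,0,0,0],[0.13,0,-0.01,0,0,0,0]]'
python3 - <<'E'
from h import *
np.set_printoptions(precision=4,suppress=True)
s=ctrl.get_state();print(s["qpos"].round(3),s["wrist_torque"].round(2))
w=cam("wrist","w6.png");c=cam("scene");sd=cam("side","side6.png")
for x in (w,c,sd):
  for q in blobs(x,"blue",None,800)[:2]: print(x["n"],cv2.approxPolyDP(cv2.convexHull(q),5,True)[:,0].tolist())
E
```

```text
time: 14.5
eef_pos: [0.6176, 0.2425, 0.1257]
tcp_rot: [0.717, 0.629, 0.197, 0.225]
contact_force: [-0.4, 0.4, -2.7]
opening: 0.096
finger_force: 78.1
[ 0.315  0.176  2.008 -0.582  0.465  0.904] [ 0.11  0.5  -0.04]
wrist [[91, 0], [146, 233], [0, 295], [0, 0]]
scene [[433, 0], [457, 36], [436, 141], [402, 143], [376, 80], [399, 3]]
scene [[403, 167], [343, 202], [332, 191], [372, 142]]
side [[241, 288], [309, 288], [321, 383], [235, 383]]
```

View pics/w6.png

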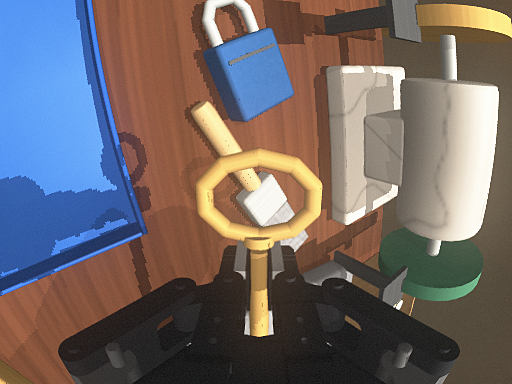

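The key is held level and is clear of the jaws, with the bow at (260,195). The tray's near corner is at (146,233). Now I locate the tray.

```bash
python3 inch.py '[[0,0.03,-0.04,0.1,0,0,0],[0,0.05,-0.075,0.2,0,0,0],[0,0.05,-0.075,0.35,0,0,0],[0,0.05,-0.075,0.5,0,0,0],[0,0.05,-0.075,0.61,0,0,0],[0,0.05,-0.075,0.61,0,0,0],[0,0.05,-0.075,0.61,0,0,0]]'
python3 - <<'E'
from h import *
np.set_printoptions(precision=4,suppress=True)
s=ctrl.get_state();print(s["qpos"].round(3))
w=cam("wrist","w7.png");sd=cam("side");sc=cam("scene")
for p in [(241,288),(309,288),(321,383),(235,383)]: print("side",plane(sd,p,.028))
for p in [(403,167),(372,142),(343,202)]: print("scene",plane(sc,p,.028))
for q in blobs(w,"blue",None,800)[:2]:
  for p in cv2.approxPolyDP(cv2.convexHull(q),5,True)[:,0]:print("w",p,plane(w,p,.028))
Rr=R.from_quat(s["tcp_rot"]).as_matrix();print(Rr)
E
```

```text
time: 15.52
eef_pos: [0.616, 0.2422, 0.2157]
tcp_rot: [0.752, 0.659, -0.0, 0.0]
contact_force: [0.4, -0.2, -2.1]
opening: 0.101
finger_force: 78.4
[ 0.222  0.27   1.625 -0.     1.246  0.353]
side [0.5783 0.2308 0.028 ]
side [0.4109 0.2211 0.028 ]
side [0.399  0.4498 0.028 ]
side [0.5666 0.4591 0.028 ]
scene [0.5627 0.4822 0.028 ]
scene [0.4155 0.4765 0.028 ]
scene [0.5934 0.2113 0.028 ]
w [193   0] [0.5695 0.4473 0.028 ]
w [217 149] [0.5726 0.272  0.028 ]
w [195 191] [0.5381 0.2265 0.028 ]
w [105 208] [0.4108 0.2202 0.028 ]
w [ 78 114] [0.4029 0.3463 0.028 ]
w [63 20] [0.3964 0.4758 0.028 ]
w [104   0] [0.4599 0.4806 0.028 ]
[[ 0.1305  0.9914  0.    ]
 [ 0.9914 -0.1305 -0.0004]
 [-0.0004  0.0001 -1.    ]]
```

View pics/w7.png

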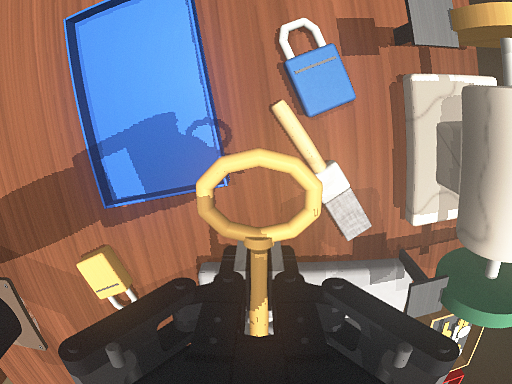

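Tray rim corners are (0.411,0.221), (0.578,0.231), (0.396,0.476) and (0.563,0.482). That gives a centre of (0.487,0.352) and a yaw of +0.06. The key axis sits 13.5 mm behind the fingertips, so I will lower it with the tip pitched slightly down until the fingertips almost touch the floor.

Run:
```python
from h import *
F=frame(.06,0)
delta([.4845,.395,.10],toolrot(F,0))
```

```text
delta [ 0.1339 -0.1499  0.1163] [ 2.0e-04  1.0e-04 -1.9e-01]
```

```bash
python3 inch.py '[[0.03,-0.035,0,0,0,-0.05,0],[0.06,-0.07,0,0,0,-0.1,0],[0.1,-0.11,0,0,0,-0.15,0],[0.134,-0.15,0.02,0,0,-0.19,0],[0.134,-0.15,0.06,0,0,-0.19,0],[0.134,-0.15,0.1,0,0,-0.19,0],[0.134,-0.15,0.116,0,0,-0.19,0],[0.134,-0.15,0.116,0,0,-0.19,0],[0.134,-0.15,0.116,0,0,-0.19,0]]'
python3 - <<'E'
from h import *
F=frame(.06,0)
delta([.4845,.395,.0075],toolrot(F,0)*R.from_euler("y",.06))
s=cam("side","s8.png");sc=cam("scene","sc8.png")
w=cam("wrist");cv2.imwrite("pics/v8.png",np.hstack([w["pixels"],sc["pixels"][100:250,280:430].repeat(2,0).repeat(2,1)[:,:280] if 0 else w["pixels"][:, :0]])[:,:,::-1])
o=np.zeros((384,790,3),np.uint8);o[:,:512]=w["pixels"];o[:174,512:790]=cv2.resize(s["pixels"][210:384,180:369],(278,174));o[180:380,512:790]=cv2.resize(sc["pixels"][110:230,300:460],(278,200))
cv2.imwrite("pics/v8.png",o[:,:,::-1])
E
```

```text
time: 16.8
eef_pos: [0.4866, 0.3957, 0.1027]
tcp_rot: [0.686, 0.728, 0.002, 0.001]
contact_force: [1.2, -0.5, -2.8]
opening: 0.095
finger_force: 78.5
delta [-0.0007 -0.0025  0.0952] [ 0.0035  0.0582 -0.0007]
```

View pics/v8.png

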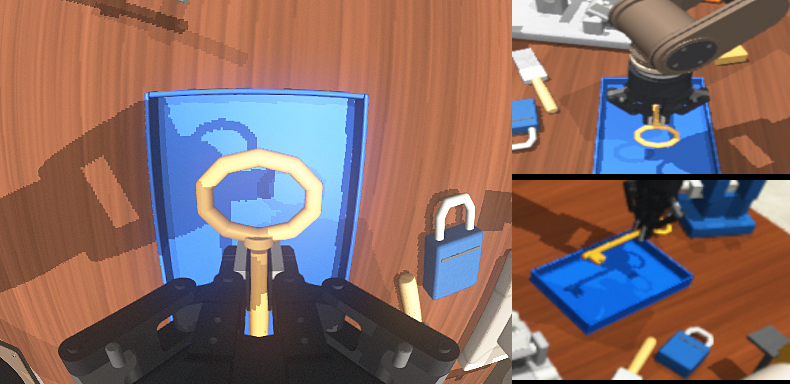

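The key hangs level over the tray, centred and aligned, with the bow at (260,195) inside the walls. I have now viewed 12 pictures, two over the limit of 10, so from here I check by numbers only.

```bash
python3 inch.py '[[0,-0.002,0.03,0,0.02,0,0],[0,-0.002,0.055,0.003,0.04,0,0],[0,-0.002,0.07,0.003,0.058,0,0],[0,-0.002,0.08,0.003,0.058,0,0],[0,-0.002,0.086,0.003,0.058,0,0],[0,-0.002,0.09,0.003,0.058,0,0],[0,-0.002,0.09,0.003,0.058,0,0],[0,-0.002,0.09,0.003,0.058,0,0]]'
```

```text
time: 17.95
eef_pos: [0.4835, 0.3952, 0.011]
tcp_rot: [0.685, 0.728, 0.019, -0.022]
contact_force: [-0.1, 0.1, -2.1]
opening: 0.095
finger_force: 78.5
```

```bash
python3 inch.py '[[0,0,0.001,0,0,0,0],[0,0,0.002,0,0,0,0],[0,0,0.003,0,0,0,0],[0,0,0.004,0,0,0,0],[0,0,0.004,0,0,0,0]]'
```

```text
time: 18.58
eef_pos: [0.4831, 0.3951, 0.0063]
tcp_rot: [0.685, 0.727, 0.019, -0.022]
contact_force: [0.3, -0.5, -1.8]
opening: 0.093
finger_force: 78.5
```

```bash
python3 inch.py '[[0,0,0.0005,0,0.005,0,0],[0,0,0.001,0,0.01,0,0],[0,0,0.001,0,0.015,0,0],[0,0,0.001,0,0.02,0,0],[0,0,0.001,0,0.02,0,0]]'
```

```text
time: 19.2
eef_pos: [0.4832, 0.3952, 0.0055]
tcp_rot: [0.685, 0.727, 0.026, -0.029]
contact_force: [0.1, 0.6, -1.8]
opening: 0.095
finger_force: 78.5
```

```bash
python3 inch.py '[[0,0,0.0005,0,0.01,0,0],[0,0,0.001,0,0.02,0,0],[0,0,0.0015,0,0.02,0,0],[0,0,0.002,0,0.02,0,0],[0,0,0.002,0,0.02,0,0]]'
```

```text
time: 19.82
eef_pos: [0.4834, 0.3955, 0.0051]
tcp_rot: [0.685, 0.727, 0.032, -0.037]
contact_force: [-4.1, -2.0, 8.8]
opening: 0.091
finger_force: 83.6
```

Contact felt (+9 N). Easing the grip and opening slowly.

```bash
python3 inch.py '[[0,0,-0.0005,0,0,0,0],[0,0,-0.0005,0,0,0,0]]' 20
python3 inch.py '[[0,0,-0.0005,0,0,0,0.1],[0,0,-0.0005,0,0,0,0.12],[0,0,-0.0005,0,0,0,0.14],[0,0,-0.0005,0,0,0,0.16],[0,0,-0.0005,0,0,0,0.2],[0,0,-0.0005,0,0,0,0.28],[0,0,-0.0005,0,0,0,0.35],[0,0,-0.0005,0,0,0,0.35]]'
python3 inch.py '[[0,0,-0.02,0,0,0,0.35],[0,0,-0.05,0,0,0,0.35],[0,0,-0.1,0,0,0,0.4],[0,0,-0.15,0,-0.09,0,0.5],[0,0,-0.2,0,-0.09,0,0.5],[0,0,-0.2,0,-0.09,0,0.5],[0,0,-0.2,0,-0.09,0,0.5]]'
python3 - <<'E'
from h import *
np.set_printoptions(precision=4,suppress=True)
w=cam("wrist","w9.png");s=cam("side","s9.png");sc=cam("scene","sc9.png")
print(ctrl.get_state()["eef_pos"])
h=sc
for x in (w,s,sc):
  for q in blobs(x,"brass",None,60)[:8]:
    P=[plane(x,p,.011) for p in q[:,0]];P=np.array(P)
    if .38<P[:,0].mean()<.6 and .2<P[:,1].mean()<.5: print(x["n"],cv2.boundingRect(q),P.min(0),P.max(0))
q=blobs(s,"red",(240,175,275,212))
print([cen(x) for x in q],"was 261.4,194.05")
E
```

```text
time: 20.08
eef_pos: [0.4834, 0.3954, 0.0051]
tcp_rot: [0.685, 0.727, 0.033, -0.037]
contact_force: [-2.5, -1.5, 7.1]
opening: 0.094
finger_force: 82.8
time: 21.08
eef_pos: [0.4828, 0.3954, 0.0043]
tcp_rot: [0.685, 0.727, 0.032, -0.037]
contact_force: [-1.5, 1.1, 3.5]
opening: 0.349
finger_force: 1.9
time: 21.95
eef_pos: [0.4846, 0.3753, 0.2035]
tcp_rot: [0.686, 0.728, 0.002, -0.004]
contact_force: [0.7, -1.0, -0.8]
opening: 0.498
finger_force: 0.0
[0.4839 0.3751 0.2013]
side (264, 301, 28, 83) [0.4563 0.2514 0.011 ] [0.5196 0.4457 0.011 ]
[array([258.0181, 194.3553])] was 261.4,194.05
```

```bash
python3 inch.py '[[0.03,0,-0.04,0,0,0,1],[0.06,0,-0.08,0,0,0,1],[0.06,0,-0.12,0,0,0,1],[0.06,0,-0.12,0,0,0,1],[0.06,0,-0.12,0,0,0,1]]'
python3 - <<'E'
from h import *
np.set_printoptions(precision=4,suppress=True)
w=cam("wrist");s=cam("side");sc=cam("scene")
print(ctrl.get_state()["eef_pos"])
for x in (w,s,sc):
  for q in blobs(x,"brass",None,40)[:12]:
    P=np.array([plane(x,p,.011) for p in q[:,0]])
    if .35<P[:,0].mean()<.65 and .15<P[:,1].mean()<.55:
      print(x["n"],cv2.boundingRect(q),cv2.contourArea(q),P.min(0)[:2],P.max(0)[:2])
      if x is w:
        Q=P[(P[:,1]<.39)];print("tri/shank")
K=tri(ray(s,cen(blobs(s,"red",(240,175,275,212))[0])),ray(sc,cen(blobs(sc,"red",(265,165,305,200))[0])));F=frame();print(K,F.T@(K[0]-[.5451,.0158,.1497]))
print([cv2.boundingRect(blobs(s,"red",(240,175,275,212))[0]),cv2.boundingRect(blobs(sc,"red",(265,165,305,200))[0])])
# bow ring ellipse in wrist & height: side vs scene/wrist tip & bow centre
E
```

```text
time: 22.72
eef_pos: [0.4813, 0.4342, 0.3216]
tcp_rot: [0.686, 0.728, -0.0, -0.004]
contact_force: [-0.1, -0.7, -0.1]
opening: 1.002
finger_force: 0.0
[0.4812 0.434  0.321 ]
side (266, 314, 23, 64) 51.5 [0.4625 0.2877] [0.5073 0.4356]
side (264, 302, 13, 25) 44.5 [0.4905 0.2542] [0.5196 0.3196]
scene (333, 155, 48, 31) 212.5 [0.4515 0.2528] [0.5225 0.4522]
(array([0.5496, 0.0153, 0.1617]), [np.float64(4.4), np.float64(4.4)]) [0.0106 0.     0.0072]
[(253, 185, 8, 18), (271, 175, 21, 15)]
```

Both views agree on the key lying flat: 0.20 m long, inside the tray, at floor height. In the scene view the red knob is still at its raised height, and the robot touches nothing. Handing in.

```bash
python3 -c "
from plant import ctrl
print(ctrl.sign_off())"
```

```text
the job is handed in; nothing more can be done
None
```

The left clamp is open by about 3.6 rad, the brass key lies flat in the blue tray, and the job is handed in (result not shown); the key settled up to about 6 mm at its bow end on release, the right clamp and other items were never approached but not re-checked at the end, and I viewed 12 pictures against the limit of 10.

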